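# Load a vial rack past the sprung gate of a sample changer

## Task

Load the vial rack into the colour reader: keep the chute's self-closing swing gate open with one fingertip while the other finger pushes the rack along the chute past it, until the rack's front stands against the black dock; then take the hand away so that the gate falls shut behind the rack. Only push: do not lift or tip the rack, do not let the gate and the rack touch, and leave the jars and other things on the bench where they are.

Things in the scene. Friction and masses are not known exactly. Their poses are not given: they have to be found in the camera images.
- chute: Fixed sample changer: a straight chute on a dark grey metal deck 4 mm thick (the chute's floor). Origin on the bench under the chute's mid-line, at the shut gate; x = direction of pushing, y = left of that. Two steel guide walls, inner faces at y = +28 and -28 mm, 3 mm thick, tops 16 mm above the bench, from x = -144 mm to the dock, flared outward at the near end (to x = -168, y = +-40 mm).
- dock_face (a point): Centre of the face of the black dock block that ends the chute (at chute x = +130, y = 0 mm, 22 mm above the bench); the rack's front ends against it. The block is 60 mm long, 38 mm high, from y = -34 to +28 mm. Behind it, from chute x = +200 mm, stands the white reader box, 190 mm wide and 105 mm high.
- gate_hinge (a point): The gate's upright hinge axis at chute x = 0, y = +72 mm (this point 50 mm above the bench). Hinge post with hub: 20 mm across at its foot (below 10 mm), above that at most 13 mm, 64 mm high. Above 16 mm the strip outside the left guide wall, chute y = +32 to +65 mm, is free of parts up to x = +190 mm. A thin stop post 56 mm high stands at chute x = -5, y = -66 mm.
- gate (a joint): Gate angle about the hinge. 0 = shut: bar straight across over the chute, towards chute -y. It opens only in the direction of pushing; 1.57 = bar along the chute's left side, pointing to chute +x at y = +72 mm, stop 1.65. A spring shuts it in about a second when let go (0.02 Nm shut, 0.065 Nm open). Above 1.05 the flap is clear of the chute; it never reaches beyond chute x = 75 mm.
- gate_tip (a point): The gate: flat steel bar, 172 mm from hinge axis to tip, 3 mm thick, 12 mm high (44 to 56 mm above the bench, 4 mm over the rack's vials). Under it a white flap 40 mm wide, 46 to 86 mm from the hinge, reaching down to 19 mm above the bench, blocks the chute. A finger pushing the bar's upstream face anywhere swings it. This point: the bar's free tip, 50 mm above the bench.
- rack: White plastic vial rack, loose in the chute upstream of the gate: block 46 mm long (x), 52 mm wide (y), 30 mm high, with 3 x 3 black-capped amber vials standing 6 mm above it; 0.1 to 0.2 kg. Origin: centre of its underside; x along the chute in the direction of pushing, so its front face is at x = +23, its rear face at x = -23 mm. Fully loaded, its origin is at chute x = +107, y = 0 mm.
- jar_red: Bystander: small white jar with red cap, 42 mm across, 62 mm high.
- jar_white: Bystander: small white jar with white cap, 36 mm across, 58 mm high.
- amber_bottle: Bystander: amber bottle, 38 mm across, 70 mm high.
- blue_cap_bottle: Bystander: white bottle with blue cap, 54 mm across, 115 mm high.
- slide_box: Bystander: flat wooden box, 110 x 60 mm, 26 mm high; the gate's bar passes over it.
- beaker: Bystander: small glass beaker, 48 mm across, 62 mm high.
- spatula: Bystander: thin steel laboratory spatula 175 mm long lying on the bench.
Mind the look-alikes: they are no part of the job. Leave any blue or green look-alike of the rack alone.

How it is judged (in metres and radians):
On the way, in this order (a step that is already met when the one before it is completed fails the run):
1. the rack is passing the gate while a finger holds the gate open (x of rack in the frame of chute between -0.02 and 0.06 m and value of joint gate above 0.9 rad and contact force between the fingers and gate above 0.03 N), for 0.1 s.
2. the rack's front is against the dock (x of rack in the frame of chute above 0.101 m), for 0.1 s.
At the end, for the whole second after the job is handed in: The rack stands upright in the chute with its front within 6 mm of the dock, at rest, and the gate has fallen shut behind it (within 0.08 rad) (x of rack in the frame of chute between 0.101 and 0.11 m and y of rack in the frame of chute between -0.006 and 0.006 m and z of rack in the frame of chute below 0.007 m and angle between rack's own z axis and vertical below 0.06 rad and angle between the x axis of rack and the x axis of chute, either way round below 0.12 rad and linear speed of rack below 0.01 m/s and value of joint gate below 0.08 rad); the robot touches nothing.
It fails at once if the gate presses against the rack (more than 0.15 N) (contact force between gate and rack above 0.15 N).
It fails at once if the rack is lifted more than 8 mm off the chute's floor (z of rack in the frame of chute above 0.012 m).
It fails at once if the rack is tipped by more than about 14 degrees (angle between rack's own z axis and vertical above 0.25 rad).
It fails at once if a bystander is moved by more than 25 mm (distance of any of jar_red, jar_white, amber_bottle, blue_cap_bottle, slide_box, beaker, spatula from where it was at the start of the episode above 0.025 m).
It also fails if it takes over 38 s, if anything falls off the work surface, if the arm or the gripper's body presses on something with over 40 N, if the wrist force passes 120 N, or if a joint passes its speed limit or range.

## Robot

A 6-joint arm with a two-finger parallel gripper is mounted at the origin on the work surface. World frame = base frame: x ahead of the robot, y to its left, z up, the work surface at z = 0. Lengths are in mm, angles in rad, forces in N, time in s.
With the tool pointing down it reaches from about 275 to 825 mm from the base axis. Payload 4.9 kg.
Tool frame: the origin (TCP) lies at the very end of the fingers, on their centre line; the grasp point (between the pads) lies 19 mm behind it (pinch_z is the distance from the TCP to the grasp point, in mm); z points along the fingers, y is the line along which they close (so a half turn about z gives the same grasp; the last joint's range is limited). The gripper opens to 85 mm and grips with 20 to 120 N. Pads are 22 mm wide; open, the fingers measure 114 mm over their backs; the gripper's body (76 mm by 85 mm) begins 54 mm behind the grasp point. The pads swing forward as they close: fully open they stand 13 mm farther back than shut.
Start: joints at [-1.25, 0.326, -0.193, 1.052, 0, 1.437], TCP at [241.619, -494.104, 231.281] pointing down, gripper open.
Joint ranges: [-2.65, 2.65], [-0.97, 1.79], [-1.3, 1.35], [-1.93, 2.1], [-1.47, 1.37], [-3.14, 3.14]. Speed limits (rad/s): [2.57, 2.57, 3.14, 3.14, 3.14, 3.14].

## Interface

Orientations are given as a 3x3 rotation matrix whose columns are the frame's x, y, z axes.
In Python, from bench import observe, capture, calibration, close_job, recognise, pinch_z gives the robot as it stands. The module is installed in compiled form; this text tells all that it offers.
- The arm moves only by the tool carry_out, never from a script. Its argument "targets" is a list of rows, each a list of 7 numbers: the shift along the tool's x, y, z as a fraction of full scale, then the turn, a rotation vector about the tool's x, y, z as a fraction of full scale, then the opening, from -1 (shut) to 1 (fully open). A call has exactly 8 rows; each row is the pose to reach, as a shift and turn from the pose commanded when the call began, along the tool's axes at that moment; what a row does not reach only later rows make up. Full scale, the value 1, is 150 mm for a shift and 90 degrees for a turn. A row lasts 1/8 s, in which the tool goes at most 62.5 mm and 10.7 degrees, less where a joint would pass 70% of its speed; a pose out of reach is approached as far as the arm can. A call with a number of a shift or a turn outside -1 to 1 is refused whole. A call with a gripper value outside its range is refused whole. The fingers move at their own pace and stop on an object; the grip force is fixed at half the most. Time passes only in rows, so rows that repeat a pose let the fingers close, or fill a call up. It gives the time, the measured TCP pose, the force, the opening and the grip force at its end, in the units of the state.
- observe(): the state, without advancing time (a new reading comes with each control period).
- capture(name): name is "side" or "top" or "wrist"; returns the picture (420x560x3 uint8, red, green, blue); there is no depth.
- calibration(name): a dict with "camera_matrix" (3x3 intrinsics, pixels), "k1" (the pictures are not rectified: a ray, as slopes to the right and down, at radius r is drawn at 1 + k1 r^2 times it, then the intrinsics apply), "R" (3x3) and "t" (3): a world point X has camera coordinates R X + t. Camera axes: x right, y down, z forward; pixel columns grow to the right and rows downward; lengths in mm; the calibration is good to about 2 mm. A picture is of the moment at which its call begins: read the wrist's pose just before it. calibration takes no time and is no camera call; for the wrist camera it gives the pose at the moment of the call.
- close_job(): hands the job in; it is judged then, once.
Trained networks look in the newest picture that a camera, given by its name, has taken for a name from the list of things; names that differ only in an ending like _2 or _b are one class to them, and where a whole thing is asked for, a point or a joint stands for the part that bears it (a point fixed in the world has none). Each returns a list of dicts, best first, with "p" (0 to 1); they miss things now and then, are a little off and sometimes report something else, mostly with a low value. They report only what shows in the picture. A call takes as long as a camera call. They do not tell look-alikes from the thing itself.
- recognise(camera, target): "position" ([x, y, z] in mm, in world coordinates, good to about 4 mm: the middle of the surface that is visible of it).
The state is a dict: "clock": time; "joint_positions": joint angles; "dq": joint speeds; "tau": joint torques, N m; "tcp_pos": TCP position; "ee_rot": TCP orientation; "force": force on the tool from outside, world axes, zero at the start; "ft_torque": the same for the moment, N m; "grip_width": finger opening in mm; "gripper_force": force on a finger pad.
Only numpy, scipy, OpenCV 4.12 (cv2) and the standard library are available. Lean on these libraries where they do the work, as an engineer would, in place of code of your own. Each camera call takes 0.05 s, during which the arm holds its last target. There are 200 camera calls.

## Working session

There is one attempt and no reset: what is moved stays moved. The work goes in short steps, Python scripts to look and compute and a tool call to move; the robot and the scene stay as the last step left them, time stands still between calls to the robot, and variables do not carry over. Pictures are saved under pics/ and viewed, at most 10 in all, crops included, and the job is handed in when it is done.

Besides the shell and the picture viewer there is one more tool, called after "Request:" as name(argument=value, ...), one argument or row to a line, values as JSON. carry_out: Moves the arm, as the interface text tells. Shift numbers are shares of 150 mm and turn numbers shares of 90 degrees, none past 1 either way. Its arguments: {"type":"object","properties":{"targets":{"type":"array","items":{"type":"array","items":{"type":"number"}}}},"required":["targets"]}

```bash
mkdir -p pics; cat > h.py <<'E'
import numpy as np, cv2
from bench import *
def pix(cam,X):
    c=calibration(cam);p=np.array(c["R"])@np.array(X,float)+np.array(c["t"]).ravel()
    s=p[:2]/p[2];s=s*(1+c["k1"]*(s@s));K=np.array(c["camera_matrix"])
    return K[:2,:2]@s+K[:2,2]
def ray(cam,u,z):
    c=calibration(cam);K=np.array(c["camera_matrix"]);R=np.array(c["R"]);t=np.array(c["t"]).ravel()
    d=np.linalg.solve(K[:2,:2],np.array(u,float)-K[:2,2]);s=d.copy()
    for _ in range(20): s=d/(1+c["k1"]*(s@s))
    w=R.T@np.r_[s,1];o=-R.T@t
    return o+w*(z-o[2])/w[2]
E
python3 - <<'E'
from h import *
for n in("top","side"):
    cv2.imwrite(f"pics/{n}0.png",capture(n)[:,:,::-1])
    for t in("rack","gate_hinge","gate_tip","gate","dock_face","chute","jar_red","blue_cap_bottle","slide_box","beaker","amber_bottle","jar_white"):
        for r in recognise(n,t)[:3]:
            print(n,t,round(r["p"],2),np.round(r["position"]),np.round(pix(n,r["position"])))
s=observe();print(s["clock"],s["grip_width"],pinch_z,np.round(s["ee_rot"],3))
E
```

```text
top rack 0.98 [ 374. -150.   31.] [345. 307.]
top rack 0.81 [ 599. -230.   35.] [389. 182.]
top rack 0.78 [539. -44.  35.] [286. 213.]
top gate_hinge 0.77 [551.  52.  57.] [232. 203.]
top gate_tip 0.71 [549.  47.  52.] [236. 205.]
top gate_tip 0.15 [666. 102.  24.] [209. 145.]
top gate 0.68 [544.  46.  60.] [236. 207.]
top dock_face 0.83 [542. 185.  10.] [162. 211.]
top chute 0.85 [545. 190.   8.] [160. 210.]
top jar_red 0.83 [ 631. -125.   63.] [333. 160.]
top blue_cap_bottle 0.57 [703.   4.  78.] [261. 118.]
top slide_box 0.7 [665. 102.  24.] [209. 146.]
top slide_box 0.67 [632. -59.  59.] [296. 160.]
top beaker 0.71 [416. 172.  27.] [164. 280.]
top amber_bottle 0.87 [418. -41.  44.] [284. 281.]
top amber_bottle 0.34 [418. 170.  29.] [165. 279.]
top jar_white 0.81 [632. -58.  60.] [295. 160.]
side rack 0.82 [ 594. -238.   30.] [321. 353.]
side rack 0.8 [ 377. -158.   31.] [154. 321.]
side rack 0.61 [535. -55.  31.] [261. 251.]
side gate_hinge 0.56 [542.  52.  45.] [257. 196.]
side gate_tip 0.73 [538.  51.  47.] [255. 196.]
side gate_tip 0.23 [545. 137.   2.] [255. 181.]
side gate 0.87 [538.  45.  47.] [255. 198.]
side dock_face 0.92 [544. 138.   0.] [255. 181.]
side dock_face 0.72 [665.  87.  25.] [326. 183.]
side chute 0.84 [545. 134.   4.] [255. 181.]
side chute 0.42 [418. 152.  44.] [182. 165.]
side blue_cap_bottle 0.55 [711. -10.  70.] [369. 201.]
side slide_box 0.59 [668.  88.  26.] [328. 183.]
side beaker 0.74 [420. 150.  42.] [183. 167.]
side beaker 0.74 [543. 135.   0.] [255. 183.]
side amber_bottle 0.95 [415. -52.  40.] [181. 255.]
side jar_white 0.74 [637. -68.  47.] [329. 243.]
1.3 84.80745389265113 18.700000000000003 [[ 0.898  0.439  0.   ]
 [ 0.439 -0.898 -0.   ]
 [-0.     0.    -1.   ]]
```

```bash
python3 - <<'E'
import cv2
a=cv2.imread("pics/top0.png");cv2.imwrite("pics/top0c.png",cv2.resize(a[70:350,100:420],(800,700))[:600])
E
```

```text
(no output)
```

View pics/top0.png

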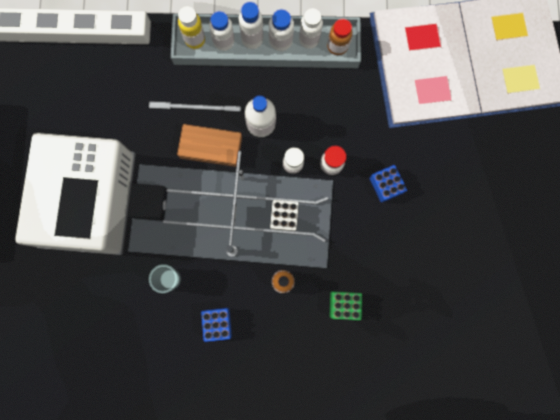

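View pics/side0.png

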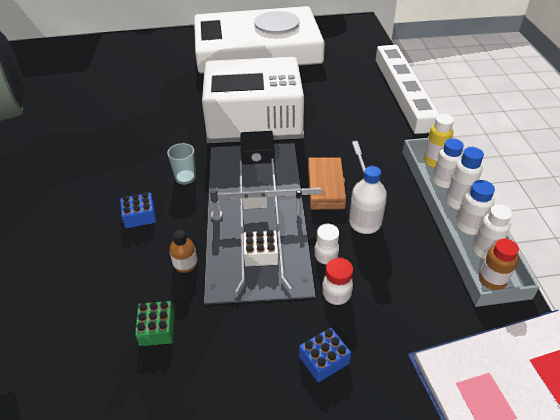

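The white rack is at top (285,214) / side (261,248). The blue racks at top (388,183) and (216,325) and the green one at top (346,306) are the look-alikes. Only the white one lies in the chute upstream of the gate, so it is the one meant. The gate bar runs from the hinge post at top (232,250) to the tip at (239,153). Pushing goes left in the top view, towards world +y. I'll confirm this in an enlarged crop.

```bash
python3 - <<'E'
import cv2
a=cv2.imread("pics/top0.png");cv2.imwrite("pics/top0c.png",cv2.resize(a[140:280,125:340],None,fx=3.7,fy=3.7,interpolation=cv2.INTER_CUBIC))
E
```

```text
(no output)
```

View pics/top0c.png

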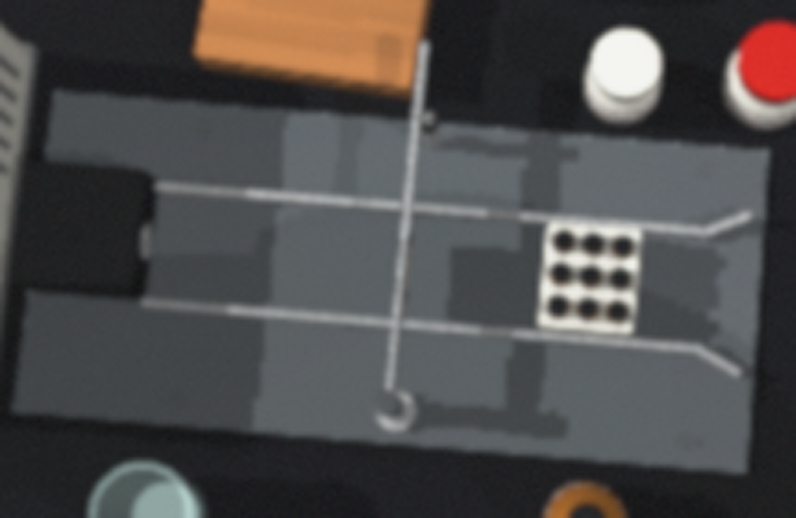

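The crop confirms the white 3x3 rack in the chute. Gate tip at crop (424,42), hinge post at (396,408), wall kinks at (708,232) and (700,349), walls meeting the dock at (155,186) and (143,302). I'll fit the chute pose from these.

```bash
cat >> h.py <<'E'
def cw(P,p):  # chute->world
    P=np.atleast_2d(P).astype(float);c,s=np.cos(p[2]),np.sin(p[2])
    return np.c_[p[0]+c*P[:,0]-s*P[:,1],p[1]+s*P[:,0]+c*P[:,1],P[:,2]]
E
python3 - <<'E'
from h import *
from scipy.optimize import least_squares
f=lambda q:(np.array(q,float)+.5)/3.7-.5+[125,140]
D=[((424,42),(0,-100,56)),((396,408),(0,72,64)),((700,349),(-144,29.5,16)),((740,374),(-168,41,16)),((708,232),(-144,-29.5,16)),((750,214),(-168,-41,16)),((155,186),(130,-29.5,16)),((143,302),(130,29.5,16)),((430,122),(-5,-66,56))]
U=np.array([f(a) for a,_ in D]);P=np.array([b for _,b in D])
r=lambda p:(np.array([pix("top",x) for x in cw(P,p)])-U).ravel()
o=least_squares(r,[545,50,1.57],loss="soft_l1");print(o.x,np.round(o.fun.reshape(-1,2),1).tolist())
np.save("p.npy",o.x)
p=o.x;c,s=np.cos(p[2]),np.sin(p[2]);Rt=np.array([[c,s],[-s,c]])
for q in((547,226),(641,232),(634,334),(539,329)):
    print(Rt@(ray("top",f(q),34)[:2]-p[:2]))
for n,m in(("jar_red",(631,-125)),("jar_white",(632,-58)),("amber",(418,-41)),("amber_s",(415,-52)),("bluecap",(705,0)),("beaker",(418,165)),("box",(665,100)),("grn",(375,-154))):print(n,np.round(Rt@(np.array(m)-p[:2])))
for x in cw([(0,-100,50),(0,72,50),(130,0,22),(-60,0,40)],p): print(np.round(x),np.round(pix("side",x)))
E
```

```text
[542.92872846  48.72009953   1.50690142] [[0.3, 2.4], [-1.6, -1.1], [-1.1, -0.1], [0.8, 0.4], [-1.0, -0.2], [1.0, -0.4], [0.8, 0.2], [0.4, 0.4], [-0.3, -0.5]]
[-65.62717051 -22.73047462]
[-111.76519282  -23.55208768]
[-112.09878138   26.78880654]
[-65.91088451  28.12291402]
jar_red [-168.  -99.]
jar_white [-101.  -96.]
amber [-98. 119.]
amber_s [-109.  121.]
bluecap [ -38. -165.]
beaker [108. 132.]
box [  59. -119.]
grn [-213.  155.]
[643.  42.  50.] [319. 192.]
[471.  53.  50.] [214. 198.]
[551. 178.  22.] [256. 158.]
[539. -11.  40.] [260. 226.]
```

```bash
cat >> h.py <<'E'
def plan(*T):
    s=observe();R=np.array(s["ee_rot"]);x=np.array(s["tcp_pos"]);p=np.load("p.npy")
    print("clock",round(s["clock"],2),"tcp",np.round(x,1),"F",np.round(s["force"],1),"w",round(s["grip_width"],1))
    c,q=np.cos(p[2]),np.sin(p[2]);print("chute",np.round(np.r_[np.array([[c,q],[-q,c]])@(x[:2]-p[:2]),x[2]],1),"yaw(y axis) in chute deg",round(np.degrees(np.arctan2(-R[1,1],-R[0,1])-p[2]),2))
    for t in T: print(t,np.round(R.T@(cw([t],p)[0]-x)/150,4))
E
python3 - <<'E'
from h import *
plan((-87,22,130),(-87,22,40),(-86,22,40))
E
```

```text
clock 1.3 tcp [ 241.6 -494.1  231.3] F [0.2 0.4 0.3] w 84.8
chute [-561.   266.   231.3] yaw(y axis) in chute deg 29.72
(-87, 22, 130) [ 2.9794 -1.9376  0.6751]
(-87, 22, 40) [ 2.9794 -1.9376  1.2751]
(-86, 22, 40) [ 2.9827 -1.9434  1.2751]
```

Request:
carry_out(
  targets=[
    [0.1, -0.07, 0, 0, 0, 0, 1],
    [0.25, -0.16, 0, 0, 0, 0, 1],
    [0.4, -0.26, 0, 0, 0, 0, 1],
    [0.55, -0.36, 0, 0, 0, 0, 1],
    [0.7, -0.45, 0, 0, 0, 0, 1],
    [0.85, -0.55, 0, 0, 0, 0, 1],
    [0.99, -0.645, 0, 0, 0, 0, 1],
    [0.99, -0.645, 0, 0, 0, 0, 1],
  ],
)

```text
clock: 2.3
tcp_pos: [333.1, -339.7, 231.4]
ee_rot: [[0.897, 0.442, -0.0], [0.442, -0.897, 0.001], [0.0, -0.001, -1.0]]
force: [-0.6, -0.4, 0.2]
grip_width: 85.7
gripper_force: 0.0
```

Request:
carry_out(
  targets=[
    [0.1, -0.07, 0, 0, 0, 0, 1],
    [0.25, -0.16, 0, 0, 0, 0, 1],
    [0.4, -0.26, 0, 0, 0, 0, 1],
    [0.55, -0.36, 0, 0, 0, 0, 1],
    [0.7, -0.45, 0, 0, 0, 0, 1],
    [0.85, -0.55, 0, 0, 0, 0, 1],
    [0.99, -0.645, 0, 0, 0, 0, 1],
    [0.99, -0.645, 0, 0, 0, 0, 1],
  ],
)

```text
clock: 3.3
tcp_pos: [423.8, -188.5, 231.2]
ee_rot: [[0.897, 0.441, -0.0], [0.441, -0.897, 0.0], [0.0, -0.0, -1.0]]
force: [-1.1, -1.9, 0.5]
grip_width: 85.1
gripper_force: 0.0
```

Request:
carry_out(
  targets=[
    [0.1, -0.07, 0, 0, 0, 0, 1],
    [0.25, -0.16, 0.1, 0, 0, 0, 1],
    [0.4, -0.26, 0.2, 0, 0, 0, 1],
    [0.55, -0.36, 0.3, 0, 0, 0, 1],
    [0.7, -0.45, 0.4, 0, 0, 0, 1],
    [0.85, -0.55, 0.5, 0, 0, 0, 1],
    [0.99, -0.645, 0.675, 0, 0, 0, 1],
    [0.99, -0.645, 0.675, 0, 0, 0, 1],
  ],
)

```text
clock: 4.3
tcp_pos: [513.1, -37.1, 128.3]
ee_rot: [[0.898, 0.44, -0.004], [0.44, -0.898, 0.0], [-0.003, -0.002, -1.0]]
force: [-1.7, 0.1, 0.4]
grip_width: 85.5
gripper_force: 0.0
```

```bash
python3 - <<'E'
from h import *
plan((-87,22,40))
cv2.imwrite("pics/side1.png",cv2.resize(capture("side")[80:320,140:400,::-1],None,fx=2.5,fy=2.5))
s=observe();R=np.array(s["ee_rot"]);x=np.array(s["tcp_pos"])
for d in(-49.75,49.75):
  for z in(0,-13): print(d,z,(pix("side",x+R@[0,d,z])-[140,80])*2.5)
E
```

```text
clock 4.3 tcp [513.1 -37.1 128.3] F [-1.7  0.1  0.4] w 85.5
chute [-87.5  24.3 128.3] yaw(y axis) in chute deg 29.79
(-87, 22, 40) [0.0167 0.0057 0.5886]
-49.75 0 [209.89377422 247.09052036]
-49.75 -13 [207.93199851 230.26632209]
49.75 0 [300.56287203 348.10617849]
49.75 -13 [299.62233554 331.17440903]
```

View pics/side1.png

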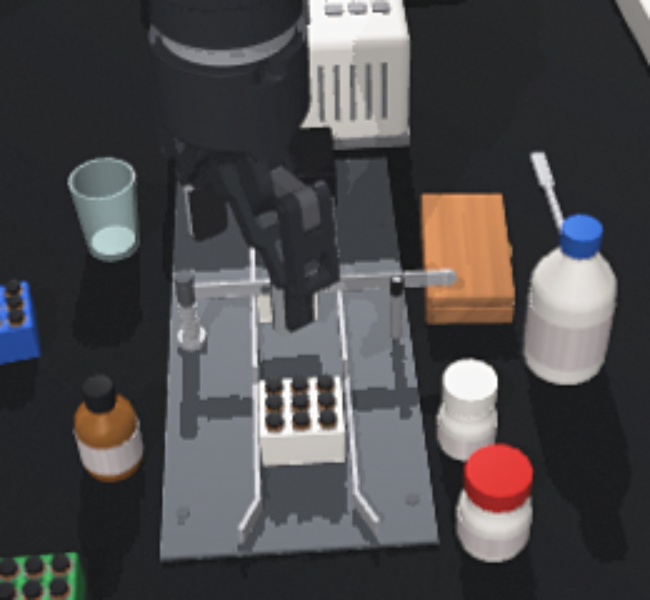

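The open fingertips show at crop (298,329) and (207,238), which matches 13 mm behind the TCP. A TCP height of 8 mm therefore puts the tips at about 21 mm. Now I lower behind the rack.

Request:
carry_out(
  targets=[
    [0, 0.015, 0.1, 0, 0, 0, 1],
    [0, 0.015, 0.22, 0, 0, 0, 1],
    [0, 0.015, 0.34, 0, 0, 0, 1],
    [0, 0.015, 0.46, 0, 0, 0, 1],
    [0, 0.015, 0.58, 0, 0, 0, 1],
    [0, 0.015, 0.68, 0, 0, 0, 1],
    [0, 0.015, 0.68, 0, 0, 0, 1],
    [0, 0.015, 0.68, 0, 0, 0, 1],
  ],
)

```text
clock: 5.35
tcp_pos: [515.7, -40.0, 28.4]
ee_rot: [[0.899, 0.439, 0.001], [0.439, -0.899, -0.0], [0.0, 0.0, -1.0]]
force: [0.7, 0.3, 0.5]
grip_width: 85.1
gripper_force: 0.0
```

```bash
python3 - <<'E'
from h import *
plan((-90,22,8),(-75,22,8),(-40,22,8),(0,22,8))
for n in("side","wrist"): cv2.imwrite(f"pics/{n}2.png",capture(n)[:,:,::-1])
a=cv2.imread("pics/side2.png")[110:320,180:360];b=cv2.imread("pics/wrist2.png")
cv2.imwrite("pics/c2.png",np.hstack([cv2.resize(a,(400,467)),cv2.copyMakeBorder(cv2.resize(b,(400,300)),0,167,0,0,cv2.BORDER_CONSTANT)]))
E
```

```text
clock 5.35 tcp [515.7 -40.   28.4] F [0.7 0.3 0.5] w 85.1
chute [-90.3  21.5  28.4] yaw(y axis) in chute deg 29.7
(-90, 22, 8) [-0.0018 -0.0035  0.1363]
(-75, 22, 8) [ 0.0478 -0.0903  0.1363]
(-40, 22, 8) [ 0.1634 -0.293   0.1363]
(0, 22, 8) [ 0.2955 -0.5247  0.1362]
```

View pics/c2.png

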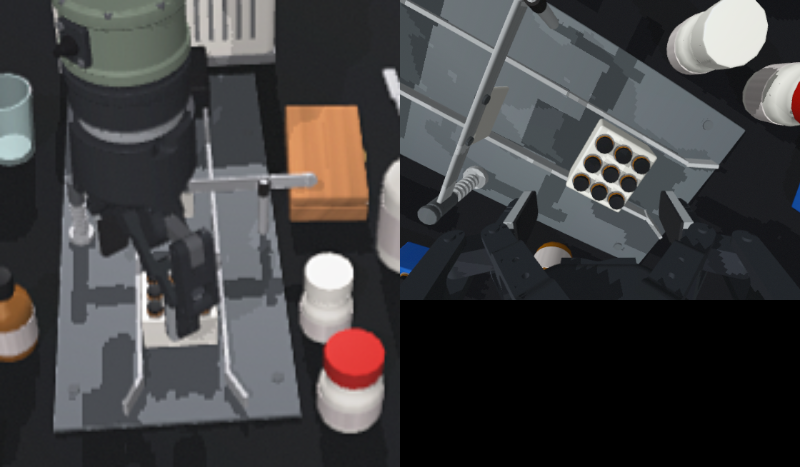

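```bash
python3 - <<'E'
from h import *
p=np.load("p.npy");c,s=np.cos(p[2]),np.sin(p[2]);Rt=np.array([[c,s],[-s,c]])
g=lambda q:((q[0]-400)*1.4,q[1]*1.4)
for q,z in(((600,121),34),((657,154),34),((620,211),34),((567,184),34),((429,213),64),((686,164),16),((536,3),56),((638,262),4)):
    print(q,z,np.round(Rt@(ray("wrist",g(q),z)[:2]-p[:2]),1))
o=observe();R=np.array(o["ee_rot"]);x=np.array(o["tcp_pos"])
for t in((-11,42.5,-13),(11,42.5,-13),(-11,-42.5,-13),(11,-42.5,-13)):
    w=x+R@t;u=pix("wrist",w);print(t,u/1.4+[400,0],Rt@(w[:2]-p[:2]))
E
```

```text
(600, 121) 34 [-63.4 -27.7]
(657, 154) 34 [-108.1  -27.4]
(620, 211) 34 [-109.7   23.2]
(567, 184) 34 [-65.4  22.8]
(429, 213) 64 [ 1.3 66.2]
(686, 164) 16 [-140.3  -29.1]
(536, 3) 56 [ -7.4 -64.7]
(638, 262) 4 [-170.1   81.1]
(-11, 42.5, -13) [658.3430874  216.60866642] [-132.55037978    9.73174192]
(11, 42.5, -13) [661.35503077 188.9873497 ] [-121.64688473   -9.37619498]
(-11, -42.5, -13) [538.6346762  216.68703574] [-58.72420885  51.85881494]
(11, -42.5, -13) [535.61715032 189.07175685] [-47.8207138   32.75087803]
```

The A pad's front corner is predicted at crop (661,189) and seen at (660,190). It stands about 11 mm behind the rack's rear face (x about -110), and the chute fit holds. Next: lower, then push slowly.

Request:
carry_out(
  targets=[
    [0, 0, 0.07, 0, 0, 0, 1],
    [0, 0, 0.136, 0, 0, 0, 1],
    [0, 0, 0.136, 0, 0, 0, 1],
    [0.012, -0.018, 0.136, 0, 0, 0, 1],
    [0.022, -0.036, 0.136, 0, 0, 0, 1],
    [0.032, -0.054, 0.136, 0, 0, 0, 1],
    [0.042, -0.072, 0.136, 0, 0, 0, 1],
    [0.052, -0.087, 0.136, 0, 0, 0, 1],
  ],
)

```text
clock: 6.45
tcp_pos: [516.9, -24.6, 7.8]
ee_rot: [[0.898, 0.439, 0.001], [0.439, -0.898, -0.001], [0.0, 0.001, -1.0]]
force: [1.1, -0.9, 0.7]
grip_width: 85.2
gripper_force: 0.9
```

```bash
python3 - <<'E'
from h import *
plan((-75,21,8),(-35,21,8))
E
```

```text
clock 6.45 tcp [516.9 -24.6   7.8] F [ 1.1 -0.9  0.7] w 85.2
chute [-74.9  21.3   7.8] yaw(y axis) in chute deg 29.71
(-75, 21, 8) [ 0.0012  0.0018 -0.0013]
(-35, 21, 8) [ 0.1334 -0.2298 -0.0015]
```

Request:
carry_out(
  targets=[
    [0.017, -0.029, 0, 0, 0, 0, 1],
    [0.034, -0.058, 0, 0, 0, 0, 1],
    [0.05, -0.087, 0, 0, 0, 0, 1],
    [0.067, -0.115, 0, 0, 0, 0, 1],
    [0.084, -0.144, 0, 0, 0, 0, 1],
    [0.1, -0.173, 0, 0, 0, 0, 1],
    [0.117, -0.202, 0, 0, 0, 0, 1],
    [0.133, -0.23, 0, 0, 0, 0, 1],
  ],
)

```text
clock: 7.45
tcp_pos: [519.4, 15.0, 7.7]
ee_rot: [[0.898, 0.439, 0.0], [0.439, -0.898, -0.001], [-0.001, 0.001, -1.0]]
force: [-0.3, -6.8, 1.8]
grip_width: 85.6
gripper_force: 2.9
```

```bash
python3 - <<'E'
from h import *
plan((-35,21,8),(-15,21,8),(5,21,8))
for n in("side","top"): cv2.imwrite(f"pics/{n}3.png",capture(n)[:,:,::-1])
a=cv2.imread("pics/side3.png")[110:320,180:360];b=cv2.imread("pics/top3.png")[140:280,125:340]
cv2.imwrite("pics/c3.png",np.hstack([cv2.resize(a,(300,350)),cv2.resize(b,(500,326))[:350] if 0 else cv2.copyMakeBorder(cv2.resize(b,(500,326)),0,24,0,0,cv2.BORDER_CONSTANT)]))
E
```

```text
clock 7.45 tcp [519.4  15.    7.7] F [-0.3 -6.8  1.8] w 85.6
chute [-35.1  21.3   7.7] yaw(y axis) in chute deg 29.71
(-35, 21, 8) [ 0.0021  0.0001 -0.002 ]
(-15, 21, 8) [ 0.0682 -0.1157 -0.0022]
(5, 21, 8) [ 0.1343 -0.2315 -0.0024]
```

View pics/c3.png

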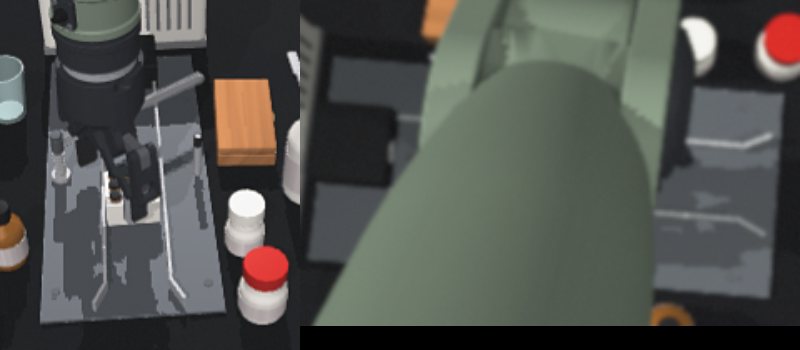

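The gate bar now swings open (tip at crop (203,75)), with the rack at (133,205) pushed by finger A and still before the gate. I carry on.

Request:
carry_out(
  targets=[
    [0.017, -0.029, 0, 0, 0, 0, 1],
    [0.034, -0.058, 0, 0, 0, 0, 1],
    [0.05, -0.087, 0, 0, 0, 0, 1],
    [0.067, -0.115, 0, 0, 0, 0, 1],
    [0.084, -0.144, 0, 0, 0, 0, 1],
    [0.1, -0.173, 0, 0, 0, 0, 1],
    [0.117, -0.202, 0, 0, 0, 0, 1],
    [0.133, -0.23, 0, 0, 0, 0, 1],
  ],
)

```text
clock: 8.55
tcp_pos: [522.2, 55.3, 7.7]
ee_rot: [[0.898, 0.439, 0.0], [0.439, -0.898, -0.0], [0.0, 0.0, -1.0]]
force: [1.1, -5.1, 2.8]
grip_width: 85.4
gripper_force: 2.1
```

```bash
python3 - <<'E'
from h import *
plan((5,21,8),(45,21,8))
cv2.imwrite("pics/side4.png",cv2.resize(capture("side")[110:320,160:370,::-1],(600,600)))
E
```

```text
clock 8.55 tcp [522.2  55.3   7.7] F [ 1.1 -5.1  2.8] w 85.4
chute [ 5.3 21.1  7.7] yaw(y axis) in chute deg 29.72
(5, 21, 8) [-0.0004  0.0018 -0.002 ]
(45, 21, 8) [ 0.1318 -0.2298 -0.002 ]
```

View pics/side4.png

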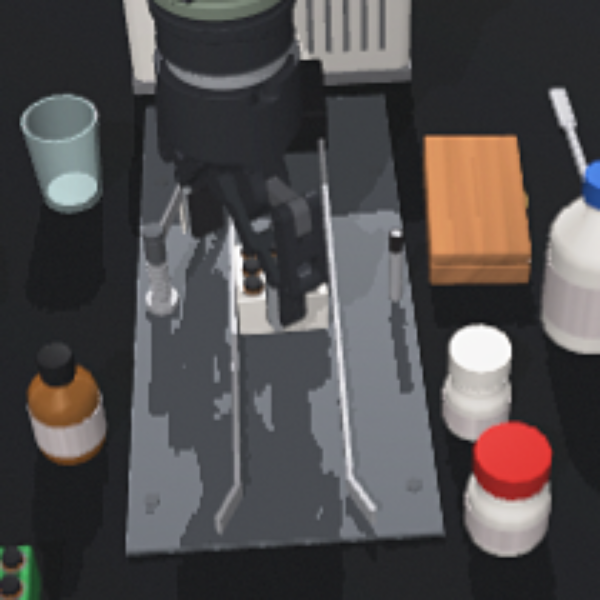

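The gate is wide open (bar at crop (170,205)) and the rack is square at (283,300). I continue along the chute.

Request:
carry_out(
  targets=[
    [0.017, -0.029, 0, 0, 0, 0, 1],
    [0.034, -0.058, 0, 0, 0, 0, 1],
    [0.05, -0.087, 0, 0, 0, 0, 1],
    [0.067, -0.115, 0, 0, 0, 0, 1],
    [0.084, -0.144, 0, 0, 0, 0, 1],
    [0.1, -0.173, 0, 0, 0, 0, 1],
    [0.117, -0.202, 0, 0, 0, 0, 1],
    [0.133, -0.23, 0, 0, 0, 0, 1],
  ],
)

```text
clock: 9.6
tcp_pos: [524.9, 95.1, 7.6]
ee_rot: [[0.898, 0.439, -0.0], [0.439, -0.898, -0.0], [-0.0, -0.0, -1.0]]
force: [2.1, -4.2, 2.0]
grip_width: 85.1
gripper_force: 2.1
```

Request:
carry_out(
  targets=[
    [0.017, -0.029, 0, 0, 0, 0, 1],
    [0.034, -0.058, 0, 0, 0, 0, 1],
    [0.05, -0.087, 0, 0, 0, 0, 1],
    [0.067, -0.115, 0, 0, 0, 0, 1],
    [0.084, -0.144, 0, 0, 0, 0, 1],
    [0.1, -0.173, 0, 0, 0, 0, 1],
    [0.117, -0.202, 0, 0, 0, 0, 1],
    [0.133, -0.23, 0, 0, 0, 0, 1],
  ],
)

```text
clock: 10.6
tcp_pos: [527.6, 134.8, 7.6]
ee_rot: [[0.898, 0.439, -0.0], [0.439, -0.898, -0.0], [-0.0, -0.0, -1.0]]
force: [2.1, -3.7, 2.0]
grip_width: 85.2
gripper_force: 2.1
```

```bash
python3 - <<'E'
from h import *
plan((85,21,8),(105,21,8),(115,21,8))
cv2.imwrite("pics/side5.png",cv2.resize(capture("side")[100:270,170:340,::-1],(600,600)))
E
```

```text
clock 10.6 tcp [527.6 134.8   7.6] F [ 2.1 -3.7  2. ] w 85.2
chute [84.9 20.8  7.6] yaw(y axis) in chute deg 29.72
(85, 21, 8) [-0.0011 -0.0012 -0.0025]
(105, 21, 8) [ 0.065  -0.1169 -0.0026]
(115, 21, 8) [ 0.098  -0.1748 -0.0026]
```

View pics/side5.png

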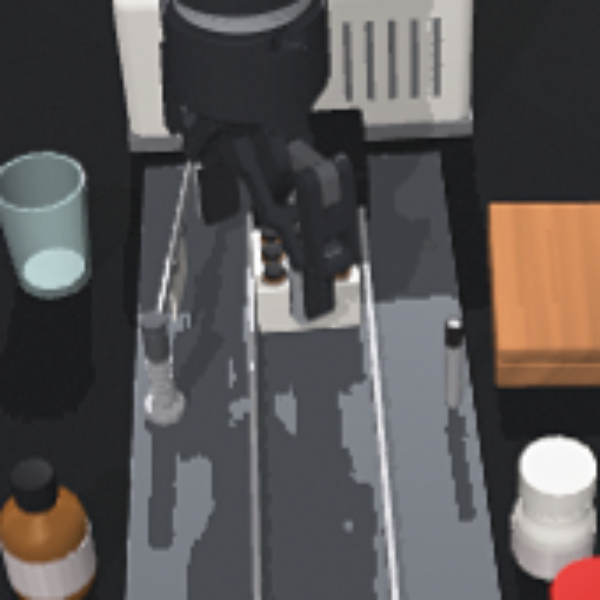

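The rack at crop (310,300) is straight and the gate is held open along the strip. I approach the dock slowly, watching the force.

Request:
carry_out(
  targets=[
    [0.013, -0.022, 0, 0, 0, 0, 1],
    [0.026, -0.044, 0, 0, 0, 0, 1],
    [0.036, -0.065, 0, 0, 0, 0, 1],
    [0.046, -0.083, 0, 0, 0, 0, 1],
    [0.056, -0.099, 0, 0, 0, 0, 1],
    [0.065, -0.115, 0, 0, 0, 0, 1],
    [0.073, -0.128, 0, 0, 0, 0, 1],
    [0.08, -0.14, 0, 0, 0, 0, 1],
  ],
)

```text
clock: 11.65
tcp_pos: [529.2, 158.8, 7.6]
ee_rot: [[0.898, 0.439, -0.0], [0.439, -0.898, 0.0], [-0.0, -0.0, -1.0]]
force: [2.3, -4.0, 1.9]
grip_width: 85.4
gripper_force: 1.9
```

Request:
carry_out(
  targets=[
    [0.002, -0.004, 0, 0, 0, 0, 1],
    [0.004, -0.008, 0, 0, 0, 0, 1],
    [0.006, -0.012, 0, 0, 0, 0, 1],
    [0.008, -0.016, 0, 0, 0, 0, 1],
    [0.01, -0.02, 0, 0, 0, 0, 1],
    [0.012, -0.023, 0, 0, 0, 0, 1],
    [0.014, -0.026, 0, 0, 0, 0, 1],
    [0.014, -0.026, 0, 0, 0, 0, 1],
  ],
)

```text
clock: 12.65
tcp_pos: [529.3, 163.1, 7.6]
ee_rot: [[0.898, 0.439, -0.0], [0.439, -0.898, 0.0], [-0.0, -0.0, -1.0]]
force: [0.8, -2.0, 1.7]
grip_width: 85.3
gripper_force: 1.7
```

```bash
python3 - <<'E'
from h import *
plan((115,21,8))
E
```

```text
clock 12.65 tcp [529.3 163.1   7.6] F [ 0.8 -2.   1.7] w 85.3
chute [113.3  20.9   7.6] yaw(y axis) in chute deg 29.72
(115, 21, 8) [ 0.0048 -0.0102 -0.0026]
```

Request:
carry_out(
  targets=[
    [0.002, -0.003, 0, 0, 0, 0, 1],
    [0.003, -0.006, 0, 0, 0, 0, 1],
    [0.005, -0.009, 0, 0, 0, 0, 1],
    [0.007, -0.012, 0, 0, 0, 0, 1],
    [0.008, -0.015, 0, 0, 0, 0, 1],
    [0.01, -0.017, 0, 0, 0, 0, 1],
    [0.01, -0.017, 0, 0, 0, 0, 1],
    [0.01, -0.017, 0, 0, 0, 0, 1],
  ],
)

```text
clock: 13.65
tcp_pos: [529.6, 166.1, 7.6]
ee_rot: [[0.898, 0.439, -0.0], [0.439, -0.898, 0.0], [-0.0, -0.0, -1.0]]
force: [1.2, -3.8, 2.3]
grip_width: 85.5
gripper_force: 1.6
```

Request:
carry_out(
  targets=[
    [0.002, -0.003, 0, 0, 0, 0, 1],
    [0.003, -0.006, 0, 0, 0, 0, 1],
    [0.005, -0.009, 0, 0, 0, 0, 1],
    [0.007, -0.012, 0, 0, 0, 0, 1],
    [0.008, -0.015, 0, 0, 0, 0, 1],
    [0.01, -0.017, 0, 0, 0, 0, 1],
    [0.01, -0.017, 0, 0, 0, 0, 1],
    [0.01, -0.017, 0, 0, 0, 0, 1],
  ],
)

```text
clock: 14.65
tcp_pos: [529.5, 167.7, 7.5]
ee_rot: [[0.899, 0.438, -0.001], [0.438, -0.899, -0.003], [-0.002, 0.002, -1.0]]
force: [0.6, -6.5, 2.6]
grip_width: 85.1
gripper_force: 3.6
```

```bash
python3 - <<'E'
from h import *
plan((120,21,8))
a=capture("side")
cv2.imwrite("pics/side6.png",cv2.resize(a[110:240,190:320,::-1],(600,600),interpolation=cv2.INTER_CUBIC))
p=np.load("p.npy")
for x in cw([(130,28,38),(130,-34,38),(84,26,34),(84,-26,34),(84,-26,4),(84,26,4)],p): print((pix("side",x)-[190,110])*600/130)
E
```

```text
clock 14.65 tcp [529.5 167.7   7.5] F [ 0.6 -6.5  2.6] w 85.1
chute [117.9  21.    7.5] yaw(y axis) in chute deg 29.66
(120, 21, 8) [ 0.0071 -0.012  -0.0032]
[231.77296206 194.00542922]
[388.09130829 185.26217644]
[239.66147775 277.0788433 ]
[375.0337235  269.33938787]
[376.99533659 327.54599707]
[244.65996871 335.22304207]
```

View pics/side6.png

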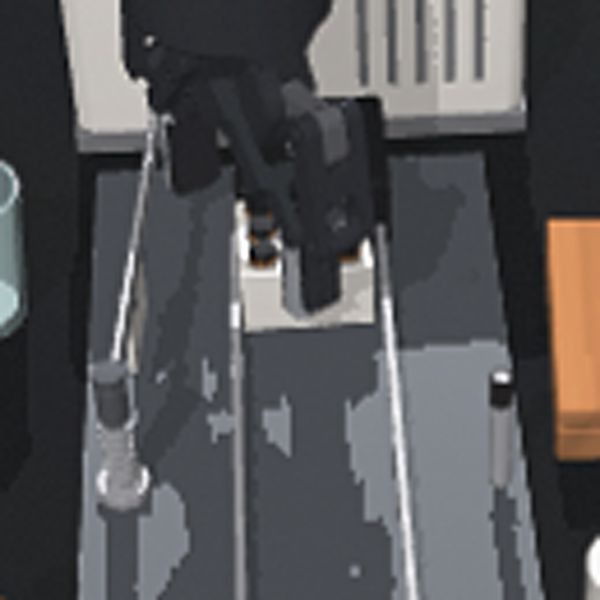

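The rear bottom edge is at crop (244,332)–(375,323), within 1–2 mm of the docked prediction, and the force is rising. One more small push will confirm the seat.

Request:
carry_out(
  targets=[
    [0.002, -0.003, 0, 0, 0, 0, 1],
    [0.004, -0.006, 0, 0, 0, 0, 1],
    [0.005, -0.009, 0, 0, 0, 0, 1],
    [0.005, -0.009, 0, 0, 0, 0, 1],
    [0.005, -0.009, 0, 0, 0, 0, 1],
    [0.005, -0.009, 0, 0, 0, 0, 1],
    [0.005, -0.009, 0, 0, 0, 0, 1],
    [0.005, -0.009, 0, 0, 0, 0, 1],
  ],
)

```text
clock: 15.7
tcp_pos: [529.3, 168.0, 7.5]
ee_rot: [[0.899, 0.437, -0.001], [0.437, -0.899, -0.005], [-0.003, 0.004, -1.0]]
force: [0.5, -11.1, 3.1]
grip_width: 85.2
gripper_force: 5.3
```

The force reached 11 N with no travel, so the rack is docked. Now I back off 6 mm and lift.

Request:
carry_out(
  targets=[
    [-0.01, 0.017, 0, 0, 0, 0, 1],
    [-0.02, 0.035, 0, 0, 0, 0, 1],
    [-0.02, 0.035, 0, 0, 0, 0, 1],
    [-0.02, 0.035, -0.2, 0, 0, 0, 1],
    [-0.02, 0.035, -0.5, 0, 0, 0, 1],
    [-0.02, 0.035, -0.8, 0, 0, 0, 1],
    [-0.02, 0.035, -1, 0, 0, 0, 1],
    [-0.02, 0.035, -1, 0, 0, 0, 1],
  ],
)

```text
clock: 16.7
tcp_pos: [531.1, 165.4, 160.1]
ee_rot: [[0.898, 0.44, 0.005], [0.44, -0.898, 0.002], [0.005, 0.0, -1.0]]
force: [0.1, -0.8, -0.1]
grip_width: 85.3
gripper_force: 0.0
```

Request:
carry_out(
  targets=[
    [-0.2, 0.2, -0.2, 0, 0, 0, 1],
    [-0.4, 0.4, -0.4, 0, 0, 0, 1],
    [-0.6, 0.6, -0.4, 0, 0, 0, 1],
    [-0.8, 0.8, -0.4, 0, 0, 0, 1],
    [-1, 1, -0.4, 0, 0, 0, 1],
    [-1, 1, -0.4, 0, 0, 0, 1],
    [-1, 1, -0.4, 0, 0, 0, 1],
    [-1, 1, -0.4, 0, 0, 0, 1],
  ],
)

```text
clock: 17.7
tcp_pos: [460.8, -35.1, 217.2]
ee_rot: [[0.898, 0.441, -0.001], [0.441, -0.898, 0.001], [-0.0, -0.001, -1.0]]
force: [-0.5, 0.7, -0.3]
grip_width: 85.1
gripper_force: 0.0
```

```bash
python3 - <<'E'
from h import *
plan()
a=capture("side");b=capture("top")
cv2.imwrite("pics/end.png",np.hstack([cv2.resize(a[110:320,180:360,::-1],(400,467)),cv2.copyMakeBorder(cv2.resize(b[120:290,120:345,::-1],(400,302)),0,165,0,0,cv2.BORDER_CONSTANT)]))
E
```

```text
clock 17.7 tcp [460.8 -35.1 217.2] F [-0.5  0.7 -0.3] w 85.1
chute [-88.9  76.6 217.2] yaw(y axis) in chute deg 29.81
```

View pics/end.png

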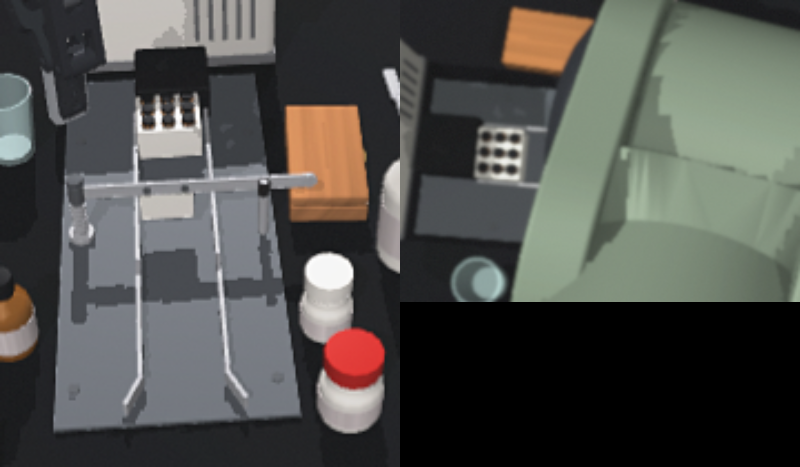

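The rack stands against the black dock at crop (170,125), the gate is shut behind it (bar at (190,185), at the stop post), and the bystanders have not moved. I hand the job in.

```bash
python3 -c "
from bench import *
print(close_job())"
```

```text
the job is handed in; nothing more can be done
None
```

The white rack was pushed past the held-open gate and stands against the dock with the gate shut behind it; the job is handed in, but no verdict was returned.

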